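# Build up a gear shaft in its assembly stand

### The arm

A 6-joint arm with a two-finger parallel gripper is mounted at the origin on a cart in front of the work surface, level with it; the furniture and walls round the work are solid. World frame = base frame: x ahead of the robot, y to its left, z up, the work surface at z = 0. Lengths are in m, angles in rad, forces in N, time in s.
With the tool pointing down it reaches from about 0.35 to 0.8 m from the base axis. Payload 7.3 kg.
Tool frame: the origin (TCP) lies between the finger pads; the fingertips stand 25 mm ahead of it and the grasp point (between the pads) lies 6 mm ahead of it (r.tip_extent is the distance from the TCP to the fingertips, in m); z points along the fingers, y is the line along which they close (so a half turn about z gives the same grasp; the last joint's range is limited). The gripper opens to 85 mm and grips with 20 to 120 N. Pads are 22 mm wide; open, the fingers measure 114 mm over their backs; the gripper's body (76 mm by 85 mm) begins 54 mm behind the grasp point. The pads swing forward as they close: fully open they stand 13 mm farther back than shut.
Start: joints at [-1.265, 0.342, 1.524, -0, 1.275, -0.146], TCP at [0.229, -0.472, 0.256] pointing down, gripper open.
Joint ranges: [-2.53, 2.53], [-0.77, 2.02], [0.04, 2.7], [-1, 4.14], [0.28, 2.66], [-3.11, 3.11]. Speed limits (rad/s): [2.57, 2.57, 3.14, 3.14, 3.14, 3.14].

### API

Orientations are given as a unit quaternion [x, y, z, w].
In Python, from workcell import r, command_gripper, optics gives the robot as it stands. The module is installed in compiled form; this text tells all that it offers. Calls block until the motion is done:
- r.reach(position, orientation): joint-space move of the TCP to a pose.
- r.move_straight(position, orientation=None, speed=0.15, max_force=None): straight line of the TCP; orientation=None keeps the orientation; speed is the mean speed in m/s. With max_force (N) it stops when the force on the tool has changed by that much, and returns True; else False.
- r.movej(angles): joint-space move.
- command_gripper(opening, force=None): finger opening in m; force is the grip in N (None keeps the last); returns when the fingers have stopped.
- r.hold(seconds).
- r.solve_ik(position, orientation): joint angles nearest the present ones, or None.
- r.read_state(): the state.
- optics.get_image(name): name is "scene" or "top"; returns (picture, depth): 384x512x3 uint8, red, green, blue; 384x512 float32, m along the optical axis (not along the pixel's ray), 0 where there is no reading.
- optics.camera_model(name): a dict with "K" (3x3 intrinsics, pixels), "R" (3x3) and "t" (3): a world point X has camera coordinates R X + t. Camera axes: x right, y down, z forward; pixel columns grow to the right and rows downward; lengths in m; the calibration is good to about 2 mm. A picture is of the moment at which its call begins. camera_model takes no time and is no camera call.
A pose or a line that the arm cannot do raises r.PlanningError and nothing moves.
- r.finish_job(): hands the job in; it is judged then, once.
The state is a dict: "time_s": time; "joint_positions": joint angles; "dq": joint speeds; "tau": joint torques, N m; "eef_pos": TCP position; "eef_rot": TCP orientation; "contact_force": force on the tool from outside, world axes, zero at the start; "torque": the same for the moment, N m; "grip_width": finger opening in m; "grip_force": force on a finger pad.
Only numpy, scipy, OpenCV 4.12 (cv2) and the standard library are available. Lean on these libraries where they do the work, as an engineer would, in place of code of your own. Each camera call takes 0.05 s, during which the arm holds its last target. There are 200 camera calls.

### The job

Build up the stepped shaft that is clamped upright in the blue assembly stand: slide on the large gear first, down to the shaft's shoulder, then the brass spacer, the small gear and the ball bearing, each seated on the one below, and finally put the red cap over the bearing. Keep the gears' hubs upward as they lie now, and leave the finished stack standing seated and released; the grey bushing and the nut that lie among the parts are not needed, so leave them where they are.

Things in the scene. Friction and masses are not known exactly. Their poses are not given: they have to be found in the camera images.
- shaft_stand: Heavy assembly stand that does not move: blue base 96x96 mm, 14 mm thick, with a blue boss and a small clamp screw at one side; a bare stepped steel shaft stands upright in its middle, its end 96 mm above the table. Origin at the centre of the base's underside, on the shaft's axis; z up.
- shaft_shoulder (a point): On the shaft's axis, in the plane of its shoulder (42 mm across), 34 mm above the table; z up. Shaft thickness by height above it: 22 mm up to 17, 18 mm from 20.5 to 45, 11 mm from 50.5 to 54.5, 3 mm at the end at 62, tapers between. Undersides of the finished stack above it: large gear 0, spacer 22, small gear 34, bearing 52, cap 55 mm.
- large_gear: Steel spur gear, 30 teeth, 64 mm across the teeth, 10 mm thick, with a hub 34 mm across that stands 12 mm above it (22 mm high in all); plain through bore 24 mm. 240 g. Stands on the table, origin at the centre of its underside, z up. The hub is on top.
- spacer: Brass spacer ring, 36 mm across, 12 mm high, through bore 20 mm, both ends alike. 70 g. Stands on the table, origin at the centre of its underside, z up. 
- small_gear: Steel spur gear, 20 teeth, 44 mm across the teeth, 8 mm thick, with a hub 28 mm across that stands 10 mm above it (18 mm high in all); plain through bore 20 mm. 110 g. Stands on the table, origin at the centre of its underside, z up. The hub is on top.
- bearing: Ball bearing: steel outer and inner rings with a black seal between them, 32 mm across, 12 mm high, bore 14 mm, both ends alike. 50 g. Stands on the table, origin at the centre of its underside, z up. 
- bearing_cap: Red round bearing cap, 49 mm across, 16 mm high, bevelled closed top with a steel disc and three dark dots; open below with a recess 39 mm across and 9 mm deep, which goes over the bearing until the bearing's top meets the recess's ceiling. 90 g. Stands on the table, origin at the centre of its underside, z up. Open side down.
- bushing_2: Grey stepped steel bushing, 30 mm across, 30 mm high, narrower at the top; not needed, to be left where it stands. Origin at the centre of its underside, z up.
- hex_nut_1: Bright hexagon nut, 22x24 mm, 12 mm high, with a dark hole; not needed, to be left where it lies. Origin at the centre of its underside, z up.
Things that resemble listed ones, but are neither listed nor needed, are in the scene too. Of the things that look like the bearing_cap, the smaller one is meant.

How it is judged:
By the outcome, as a careful person would: the job done as asked, in the order asked, and still so for the second after the job is handed in, with the robot touching nothing.
It also fails if it takes over 115 s, if anything falls off the work surface, if the arm or the gripper's body presses on something with over 40 N, if the wrist force passes 120 N, or if a joint passes its speed limit or range.

## Working session

There is one attempt and no reset: what is moved stays moved. The work goes in short steps, each a Python script; the robot and the scene stay as the last script left them, time stands still between calls to the robot, and variables do not carry over. Pictures are saved under pics/ and viewed, at most 14 in all, crops included, and the job is handed in when it is done.

```bash
mkdir -p pics
python3 - <<'E'
from workcell import r, command_gripper, optics
import cv2,numpy as np
for n in("top","scene"):
    im,d=optics.get_image(n); cv2.imwrite(f"pics/{n}0.png",cv2.resize(im[:,:,::-1],(800,600),interpolation=cv2.INTER_CUBIC)); np.savez(f"{n}0.npz",im=im,d=d)
    m=optics.camera_model(n); print(n,m["K"].round(1).tolist(),m["R"].round(3).tolist(),m["t"].round(3))
print(r.read_state())
E
```

```text
top [[446.1, 0.0, 257.1], [0.0, 446.1, 195.7], [0.0, 0.0, 1.0]] [[-0.029, -0.999, -0.028], [-0.997, 0.031, -0.072], [0.073, 0.026, -0.997]] [-1.00e-03  4.68e-01  1.18e+00]
scene [[376.7, 0.0, 253.4], [0.0, 376.7, 190.2], [0.0, 0.0, 1.0]] [[-0.609, -0.793, -0.005], [-0.432, 0.337, -0.836], [0.665, -0.507, -0.548]] [0.268 0.245 0.798]
{'time_s': 0.1, 'joint_positions': array([-1.26498796e+00,  3.42645761e-01,  1.52491423e+00,  2.20789399e-06,
        1.27542061e+00, -1.45995748e-01]), 'dq': array([ 8.07986414e-05, -1.14323537e-03, -2.76069275e-03, -1.12778459e-04,
        7.92217421e-04,  4.01536233e-04]), 'tau': array([ 1.08249027e-03, -4.34450591e+01, -2.46491271e+01, -1.21561825e-04,
        4.75198729e-03, -4.41888020e-06]), 'eef_pos': array([ 0.22913283, -0.47199694,  0.25570176]), 'eef_rot': array([ 9.74592293e-01,  2.23985224e-01, -5.43414282e-05, -6.91844754e-04]), 'contact_force': array([ 0.07186414, -0.76587259,  0.1926922 ]), 'torque': array([-0.01021371, -0.02111854, -0.03082001]), 'grip_force': 0.0, 'grip_width': 0.08558142254467833}
```

View pics/top0.png

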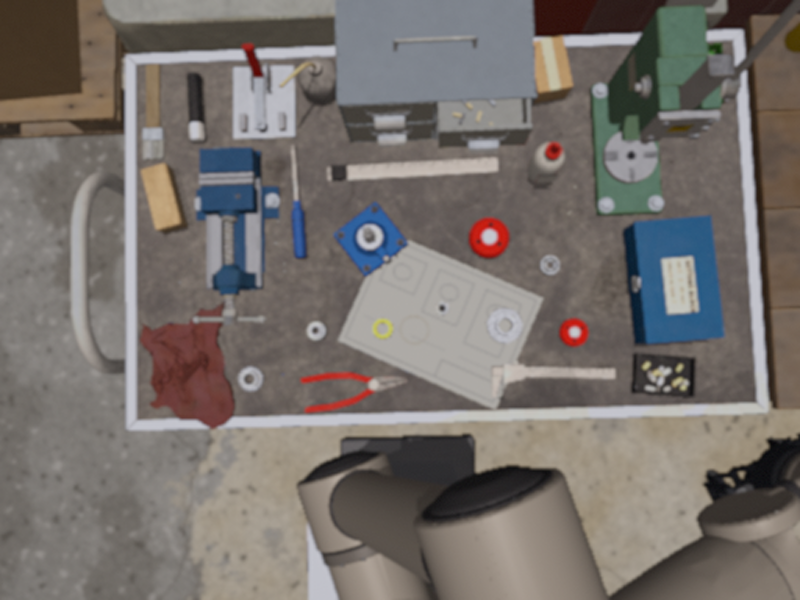

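View pics/scene0.png

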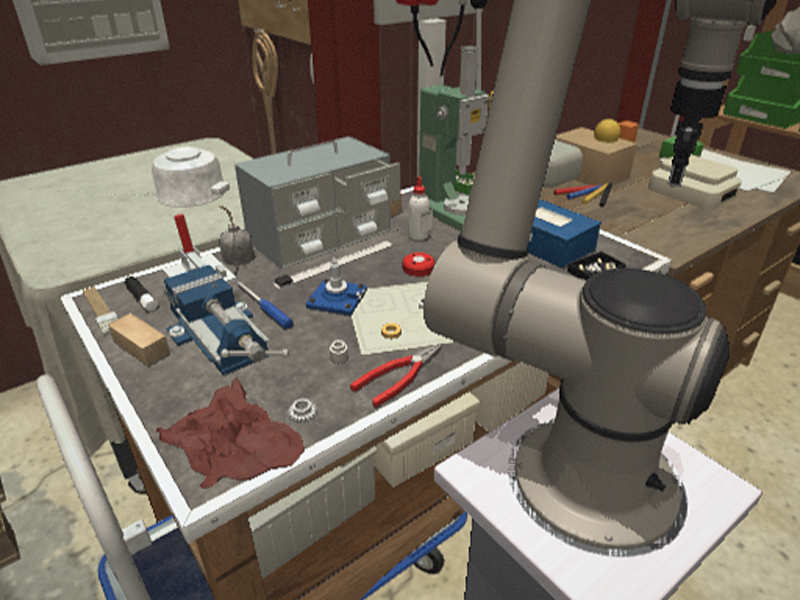

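The top view shows the stand at (370,237), spacer (382,328), large gear (505,324), small red cap (573,332), a larger red decoy at (488,238), small gear (250,379) and bushing (316,330). At (550,264) there is either the bearing or the nut. I'll zoom in.

```bash
cat > v.py <<'E'
import numpy as np,cv2
from workcell import optics
def pt(n,u,v,z):  # raw pixel -> world point at height z
    m=optics.camera_model(n);K,R,t=map(np.array,(m["K"],m["R"],m["t"]))
    c=-R.T@t; d=R.T@np.linalg.inv(K)@[u,v,1]
    return c+d*(z-c[2])/d[2]
def cloud(n,d):
    m=optics.camera_model(n);K,R,t=map(np.array,(m["K"],m["R"],m["t"]))
    v,u=np.mgrid[:384,:512]
    P=np.stack([(u-K[0,2])/K[0,0]*d,(v-K[1,2])/K[1,1]*d,d],-1)
    return (P-t)@R
E
python3 - <<'E'
from v import *
f=np.load("top0.npz");im,d=f["im"],f["d"]; P=cloud("top",d)
a=im[130:260,145:400];cv2.imwrite("pics/crop.png",cv2.resize(a[:,:,::-1],(800,408),interpolation=cv2.INTER_CUBIC))
for n,u,v in [("stand",370,237),("spacer",382,328),("lgear",505,324),("cap",573,332),("bigred",488,238),("sgear",250,379),("bush",316,330),("x",550,264)]:
    u0,v0=int(u/1.5625),int(v/1.5625)
    w=P[v0-22:v0+22,u0-22:u0+22]; 
    u_,v_=np.meshgrid(np.arange(u0-22,u0+22),np.arange(v0-22,v0+22))
    c=pt("top",u/1.5625,v/1.5625,.01)
    q=w[(np.hypot(w[...,0]-c[0],w[...,1]-c[1])<.045)]
    fl=np.median(q[:,2]); k=q[q[:,2]>.006]
    print(n,c.round(3),"mid",((k.max(0)+k.min(0))/2).round(3),"ext",(k.max(0)-k.min(0)).round(3),"zmax",k[:,2].max().round(3),"floor",np.percentile(q[:,2],5).round(4),len(k))
E
```

```text
stand [0.59  0.037 0.01 ] mid [0.59  0.036 0.051] ext [0.09  0.088 0.087] zmax 0.095 floor 0.0106 845
spacer [0.431 0.02  0.01 ] mid [0.436 0.021 0.012] ext [0.07  0.07  0.011] zmax 0.017 floor -0.0038 105
lgear [ 0.431 -0.192  0.01 ] mid [ 0.431 -0.196  0.017] ext [0.062 0.07  0.021] zmax 0.027 floor -0.0035 306
cap [ 0.414 -0.307  0.01 ] mid [ 0.406 -0.3    0.014] ext [0.066 0.074 0.015] zmax 0.021 floor -0.0044 273
bigred [ 0.581 -0.168  0.01 ] mid [ 0.582 -0.17   0.018] ext [0.068 0.07  0.022] zmax 0.029 floor -0.0035 538
sgear [0.35 0.25 0.01] mid [0.356 0.254 0.013] ext [0.077 0.081 0.014] zmax 0.02 floor -0.0041 152
bush [0.431 0.134 0.01 ] mid [0.432 0.138 0.019] ext [0.028 0.043 0.026] zmax 0.032 floor -0.0045 92
x [ 0.532 -0.273  0.01 ] mid [ 0.527 -0.279  0.011] ext [0.039 0.045 0.01 ] zmax 0.016 floor -0.0043 93
```

View pics/crop.png

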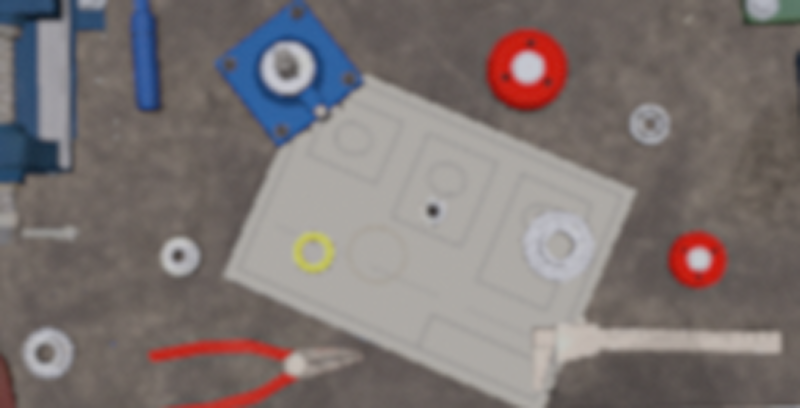

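The nut is at crop (432,210) on the mat, and the bearing is at crop (650,123). Next come the refined circle centres and an IK check.

Run:
```python
from v import *
from workcell import r
print("tip",r.tip_extent)
f=np.load("top0.npz");im,d=f["im"],f["d"]; S=8
hsv=cv2.cvtColor(im,cv2.COLOR_RGB2HSV)
def ell(mask,u,v,z,rad=24,name=""):
    m=np.zeros_like(mask);m[v-rad:v+rad,u-rad:u+rad]=mask[v-rad:v+rad,u-rad:u+rad]
    m=cv2.resize(m,None,fx=S,fy=S,interpolation=cv2.INTER_LINEAR)
    c,_=cv2.findContours((m>127).astype(np.uint8),cv2.RETR_EXTERNAL,cv2.CHAIN_APPROX_NONE)
    c=max(c,key=cv2.contourArea); (x,y),(a,b),ang=cv2.minAreaRect(cv2.convexHull(c)); e=cv2.fitEllipse(cv2.convexHull(c))
    g=lambda x,y:pt("top",(x+.5)/S-.5,(y+.5)/S-.5,z)[:2].round(4)
    print(name,"rect",g(x,y),"ell",g(*e[0]),"size mm",np.round(np.array(e[1])/S*(1.17-z)/446*1000,1),np.round(np.array([a,b])/S*(1.17-z)/446*1000,1))
red=cv2.inRange(hsv,(0,120,60),(8,255,255))|cv2.inRange(hsv,(172,120,60),(180,255,255))
ell(red,367,212,.006,name="cap")
ell(cv2.inRange(hsv,(20,70,60),(40,255,255)),244,210,.010,name="spacer")
bl=cv2.inRange(hsv,(100,120,30),(125,255,255)); ell(bl,236,151,.014,34,"stand base")
w=cv2.inRange(hsv,(0,0,110),(180,75,255)); ell(w,236,151,.034,16,"shoulder")
b=cv2.inRange(hsv,(0,0,130),(180,255,255))
ell(b,160,242,.008,20,"sgear"); ell(b,352,169,.010,16,"bearing")
# white pixels on mat: local contrast
m=im[207,300:345].mean(-1).astype(int);print(m)
t=cv2.inRange(cv2.cvtColor(im,cv2.COLOR_RGB2GRAY),185,255); ell(t,323,207,.010,22,"lgear")
P=cloud("top",d)
for z0,z1 in((.06,.08),(.08,.1)):
    k=P[120:180,215:260].reshape(-1,3);k=k[(k[:,2]>z0)&(k[:,2]<z1)];print("shaft",len(k),np.median(k,0).round(4))
k=P[190:225,305:342].reshape(-1,3);k=k[(k[:,2]>.006)&(k[:,2]<.3)];print("lg",k.mean(0).round(4),k[k[:,2]>.016].mean(0).round(4))
```

```text
tip 0.025
cap rect [ 0.4148 -0.3078] ell [ 0.4147 -0.3081] size mm [49.6 51.6] [49.8 48. ]
spacer rect [0.4306 0.0199] ell [0.431  0.0199] size mm [34.6 35.2] [33.5 30.9]
stand base rect [0.5869 0.0366] ell [0.5853 0.0349] size mm [107.  110.8] [89.8 90.6]
shoulder rect [0.5876 0.037 ] ell [0.587 0.036] size mm [45.5 46.1] [43. 43.]
sgear rect [0.3511 0.2507] ell [0.351  0.2513] size mm [43.3 43.8] [42.4 42.4]
bearing rect [ 0.5323 -0.2729] ell [ 0.5325 -0.2724] size mm [35.4 36.4] [33.5 33.5]
[167 163 163 166 168 170 169 169 169 168 165 169 179 186 187 185 175 170
 175 172 168 169 169 170 170 167 155 150 168 185 187 188 188 185 177 168
 163 164 166 158 136 109  94  92  91]
lgear rect [ 0.4251 -0.1987] ell [ 0.4272 -0.1944] size mm [40.3 53.1] [30.2 51.5]
shaft 21 [0.5829 0.0324 0.0749]
shaft 28 [0.5869 0.0353 0.0863]
lg [ 0.4302 -0.1907  0.0117] [ 0.4305 -0.1907  0.021 ]
```

```bash
cat > h.py <<'E'
import numpy as np
from workcell import r, command_gripper, optics
SH=np.array([.587,.036])
def q(a): return [np.cos(a/2),np.sin(a/2),0,0]
def ori(xy,c):            # closing line at angle c from the radial direction
    return q(np.arctan2(xy[1],xy[0])+np.pi/2-c)
def st(): s=r.read_state(); return s["time_s"],s["eef_pos"].round(4),s["contact_force"].round(1),round(s["grip_width"],4)
def mv(xy,z,speed=.15,mf=None): return r.move_straight([xy[0],xy[1],z],None,speed,mf)
def pick(xy,z,opening,c1=np.pi/2,c2=0.,force=60,zt=.14):
    command_gripper(opening); r.reach([*xy,z+.06],ori(xy,c1))
    if mv(xy,z,.12,8): print("contact!",st())
    command_gripper(0,20); print("sq1",st())
    command_gripper(opening)
    r.reach([*xy,z],ori(xy,c2)); command_gripper(0,force); print("sq2",st())
    mv(xy,zt,.2); print("lift",st())
def insert(xy,z,mf=8,step=.0007,n=10):
    xy=np.array(xy,float)
    for i in range(n):
        f0=r.read_state()["contact_force"]
        hit=mv(xy,z,.07,mf); s=r.read_state(); f=s["contact_force"]-f0
        print("ins",hit,s["eef_pos"].round(4),f.round(1),s["torque"].round(2),round(s["grip_width"],4))
        if not hit or s["eef_pos"][2]<z+.0015: return xy
        l=np.hypot(*f[:2]); mv(s["eef_pos"][:2],s["eef_pos"][2]+.001,.05)
        if l>1: xy=xy+step*f[:2]/l
    return None
E
python3 - <<'E'
from h import *
p=np.array([.4302,-.1915])
pick(p,.036,.052)
r.reach([*SH,.185],ori(SH,0)); print(st())
im,d=optics.get_image("scene"); 
import cv2; cv2.imwrite("pics/s1.png",cv2.resize(im[120:260,130:350,::-1],(800,509),interpolation=cv2.INTER_CUBIC))
E
```

```text
sq1 (2.9, array([ 0.4307, -0.1919,  0.037 ]), array([-0.5, -0.2,  6.1]), 0.0328)
sq2 (4.9583, array([ 0.4302, -0.1915,  0.0365]), array([-1.3,  0.2,  6.7]), 0.0313)
lift (5.625, array([ 0.4296, -0.1911,  0.1391]), array([-0.5,  0.8, -2.1]), 0.0308)
(6.7083, array([0.5863, 0.035 , 0.184 ]), array([ 0.4, -0.9, -2.3]), 0.0312)
```

View pics/s1.png

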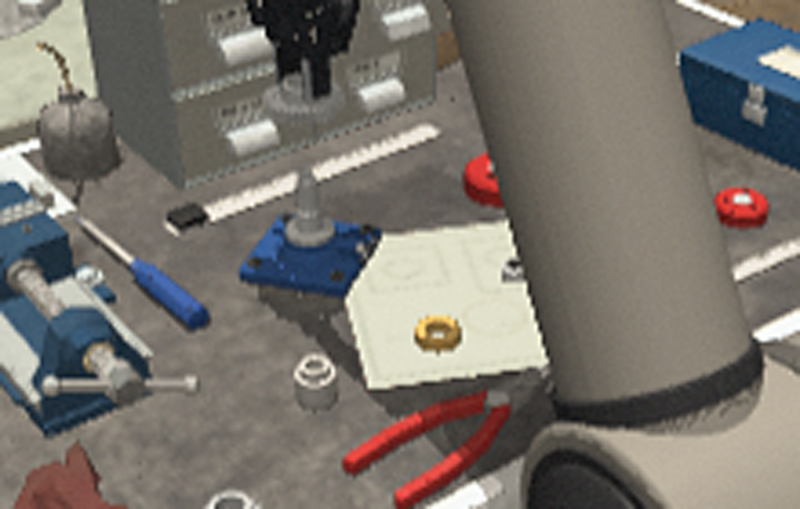

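The gear is held level above the shaft (crop: gear about (305,95), shaft (305,195)). Inserting now.

Run:
```python
from h import *
r.hold(.2);print(st())
print(insert(SH,.0345+.036)); print(st())
```

```text
(6.9583, array([0.5868, 0.0348, 0.185 ]), array([-0.4, -0.5, -1.7]), 0.0311)
ins False [0.5871 0.036  0.0707] [ 1.3  0.4 -0.5] [ 0.13 -0.15 -0.02] 0.031
[0.587 0.036]
(8.7417, array([0.5871, 0.036 , 0.0707]), array([ 0.9, -0.1, -2.2]), 0.031)
```

```bash
cat >> h.py <<'E'
def release(opening,up=.19):
    command_gripper(opening); p=r.read_state()["eef_pos"]; mv(SH,up,.25)
def top(name):
    import cv2
    im,d=optics.get_image("top"); np.savez(name+".npz",im=im,d=d)
    cv2.imwrite(f"pics/{name}.png",cv2.resize(im[110:260,145:400,::-1],(800,470),interpolation=cv2.INTER_CUBIC))
E
python3 - <<'E'
from h import *
print(mv(SH,.0694,.03,6),st())
release(.052); 
p=np.array([.431,.0199]); pick(p,.030,.054,force=40); 
r.reach([*SH,.175],ori(SH,0)); r.hold(.15); print(st()); top("t1")
print(insert(SH,.0345+.022+.030)); print(st())
import cv2; im,d=optics.get_image("scene"); cv2.imwrite("pics/s2.png",cv2.resize(im[130:200,180:260,::-1],(640,560),interpolation=cv2.INTER_CUBIC))
E
```

```text
False (8.9917, array([0.5872, 0.036 , 0.0705]), array([-2.3,  0.5,  6.1]), 0.0307)
sq1 (12.5, array([0.4316, 0.0198, 0.031 ]), array([-0.6,  0.9,  6. ]), 0.0348)
sq2 (14.5583, array([0.431 , 0.0199, 0.0304]), array([-1.5, -0. ,  6. ]), 0.0336)
lift (15.2583, array([0.4304, 0.02  , 0.1393]), array([ 0.4, -0.5, -0.9]), 0.0332)
(16.0917, array([0.5855, 0.0359, 0.1741]), array([-0.6, -0.4, -1.5]), 0.0334)
ins False [0.5871 0.036  0.0867] [ 0.6  1.  -1.4] [ 0.16 -0.23  0.05] 0.0332
[0.587 0.036]
(17.5583, array([0.5871, 0.036 , 0.0867]), array([ 0.9,  1. , -2.2]), 0.0332)
```

View pics/s2.png

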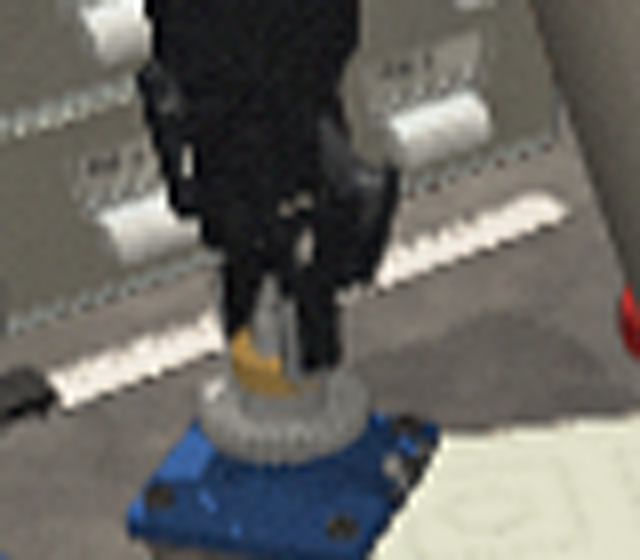

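The gear is seated on the shoulder, with the brass spacer resting on its hub. Next are the spacer release and the small gear.

Run:
```python
from h import *
print(mv(SH,.0855,.03,6),st())
release(.054,.2)
p=np.array([.3511,.251]); pick(p,.035,.042,c1=-.25,c2=.79,force=40,zt=.2)
r.reach([*SH,.2],ori(SH,.79)); r.hold(.15); print(st()); 
print(insert(SH,.0345+.034+.035)); print(st())
import cv2; im,d=optics.get_image("scene"); cv2.imwrite("pics/s3.png",cv2.resize(im[130:200,180:260,::-1],(640,560),interpolation=cv2.INTER_CUBIC))
```

```text
False (17.8583, array([0.5872, 0.036 , 0.0865]), array([-0.5,  1.3,  4.8]), 0.0334)
sq1 (21.275, array([0.3518, 0.2512, 0.0358]), array([-0., -1.,  6.]), 0.0262)
sq2 (22.8333, array([0.3511, 0.251 , 0.0352]), array([-1.2, -1.1,  3.9]), 0.0252)
lift (23.8083, array([0.3505, 0.2507, 0.199 ]), array([ 0.2, -0.4, -1.8]), 0.0252)
(25.175, array([0.5865, 0.0374, 0.2003]), array([-0.3,  0.4, -0.9]), 0.0253)
ins False [0.5872 0.036  0.1039] [ 0.4 -1.1 -0.5] [-0.01  0.07 -0.02] 0.0253
[0.587 0.036]
(26.7, array([0.5872, 0.036 , 0.1039]), array([ 0.1, -0.7, -1.3]), 0.0253)
```

View pics/s3.png

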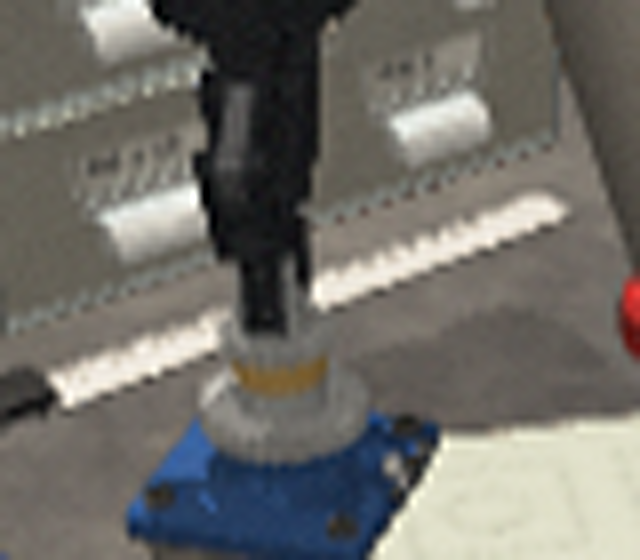

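The small gear sits on the spacer. Next is the bearing, followed by a check before the cap.

Run:
```python
from h import *
print(mv(SH,.1025,.03,6),st())
release(.042,.2)
p=np.array([.5324,-.2727]); pick(p,.030,.048,force=40,zt=.2)
r.reach([*SH,.2],ori(SH,0)); r.hold(.15); print(st()); 
print(insert(SH,.0345+.052+.030)); print(mv(SH,.1155,.03,6),st())
release(.048,.2); r.reach([.45,-.2,.2],ori([.45,-.2],0))
import cv2; a=optics.get_image("scene")[0][130:200,180:260,::-1]; top("t2"); b=np.load("t2.npz")["im"][130:180,210:267,::-1]
cv2.imwrite("pics/s4.png",np.hstack([cv2.resize(x,(400,350),interpolation=cv2.INTER_CUBIC) for x in(a,b)]))
```

```text
False (27.0, array([0.5874, 0.036 , 0.1032]), array([-0.5, -0.5,  4.5]), 0.025)
sq1 (30.2917, array([ 0.5331, -0.273 ,  0.0313]), array([0.5, 1.7, 6.7]), 0.0305)
sq2 (32.325, array([ 0.5325, -0.2727,  0.0304]), array([-1.2,  0.5,  5.4]), 0.0293)
lift (33.325, array([ 0.5318, -0.2723,  0.1986]), array([-0.3,  0.3, -0.2]), 0.0295)
(34.6667, array([0.5871, 0.0345, 0.1999]), array([ 0.6,  0.6, -0.7]), 0.0296)
ins False [0.5873 0.036  0.1169] [ 0.2 -0.6 -0.1] [ 0.03 -0.01  0.09] 0.0293
[0.587 0.036]
False (36.2583, array([0.5874, 0.036 , 0.1163]), array([-0.8, -0.8,  5.3]), 0.0296)
```

View pics/s4.png

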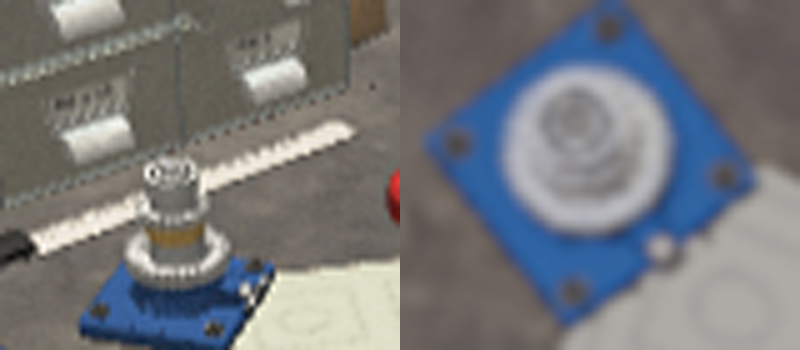

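The stack of large gear, spacer, small gear and bearing is upright and centred. Now the cap.

Run:
```python
from h import *
p=np.array([.4148,-.308]); pick(p,.030,.066,force=40,zt=.2)
r.reach([*SH,.21],ori(SH,0)); r.hold(.15); print(st()); 
print(insert(SH,.0345+.055+.030)); print(mv(SH,.1185,.03,6),st())
release(.066,.22); r.reach([.45,-.2,.22],ori([.45,-.2],0))
import cv2; a=optics.get_image("scene")[0][130:200,180:260,::-1]; top("t3"); f=np.load("t3.npz");b=f["im"][130:180,210:267,::-1]
cv2.imwrite("pics/s5.png",np.hstack([cv2.resize(x,(400,350),interpolation=cv2.INTER_CUBIC) for x in(a,b)]))
from v import cloud
k=cloud("top",f["d"])[125:175,215:260].reshape(-1,3);k=k[k[:,2]>.092];print(len(k),np.median(k,0).round(4))
```

```text
sq1 (40.9, array([ 0.4153, -0.3084,  0.0311]), array([-0.7,  0.6,  6.8]), 0.0478)
sq2 (42.9333, array([ 0.4149, -0.308 ,  0.0304]), array([-1.8,  1.7,  5.9]), 0.0469)
lift (43.9333, array([ 0.4143, -0.3075,  0.1988]), array([-0.5,  0.8, -1.9]), 0.0468)
(45.5167, array([0.587 , 0.0347, 0.21  ]), array([ 0.1,  0. , -0.8]), 0.047)
ins False [0.5873 0.036  0.1199] [-0.6  0.   0.6] [-0.01  0.04  0.  ] 0.0472
[0.587 0.036]
False (47.2083, array([0.5874, 0.036 , 0.1194]), array([-0.8, -0.1,  5.1]), 0.0465)
308 [0.5851 0.034  0.1041]
```

View pics/s5.png

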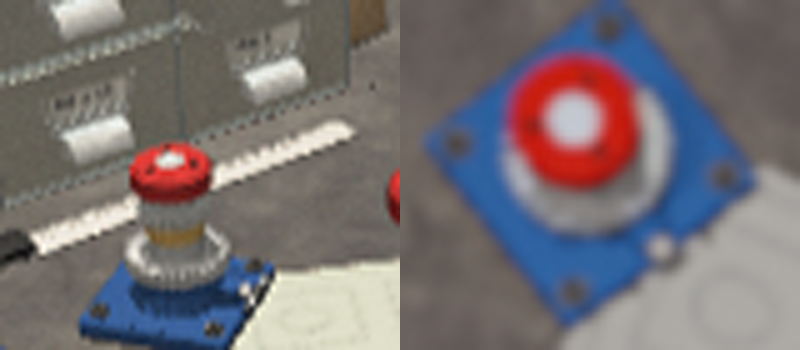

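View pics/t3.png

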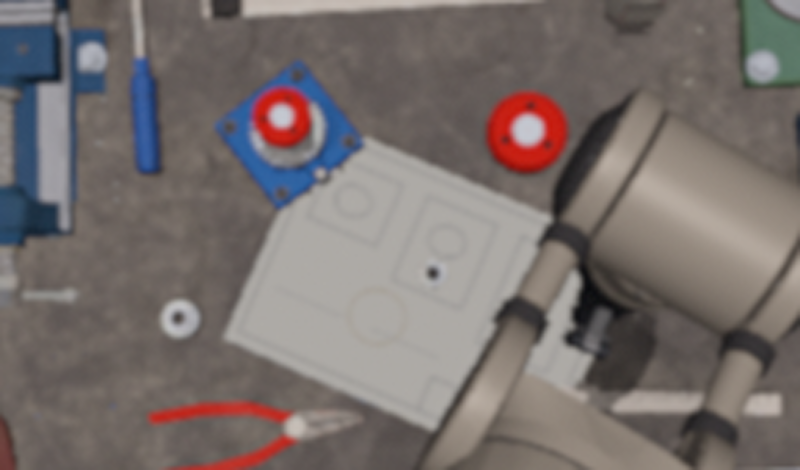

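The cap is level over the bearing, with its top about 0.105 m up as expected. The bushing at (180,318) and the nut at (432,272) are untouched.

```bash
python3 -c "
from workcell import r
print(r.finish_job())"
```

```text
the job is handed in; nothing more can be done
None
```

The stack is built on the shaft in the order asked (large gear, spacer, small gear, bearing, red cap), seated and released after about 48 s of robot time, with the bushing and nut left where they were, and I handed the job in; no verdict came back.

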